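Zero the gauge and lock the lid on the vacuum infiltration pot

ROBOT

A 7-joint arm with a two-finger parallel gripper is mounted at the origin on a cart in front of the work surface, level with it; the furniture and walls round the work are solid. World frame = base frame: x ahead of the robot, y to its left, z up, the work surface at z = 0. Lengths are in m, angles in rad, forces in N, time in s.
With the tool pointing down it reaches from about 0.35 to 0.9 m from the base axis. Payload 8.1 kg.
Tool frame: the origin (TCP) lies midway between the tips of the shut fingers; the grasp point (between the pads) lies 19 mm behind it; z points along the fingers, y is the line along which they close (so a half turn about z gives the same grasp; the last joint's range is limited). The gripper opens to 92 mm and grips with 3 to 60 N. Pads are 19 mm wide; open, the fingers measure 130 mm over their backs; the gripper's body (75 mm by 190 mm) begins 47 mm behind the grasp point.
Start: joints at [-0.103, 0.434, 0.025, 1.573, -0.012, 1.134, -0.075], TCP at [0.625, -0, 0.227] pointing down, gripper open.
Joint ranges: [-2.62, 2.62], [-0.44, 2.09], [-1.27, 1.32], [0.08, 2.57], [-1.32, 4.46], [0.12, 2], [-2.74, 2.74]. Speed limits (rad/s): [2.22, 2.22, 3.01, 3.01, 3.14, 3.14, 3.14].

INTERFACE

Orientations are given as a rotation vector (axis times angle).
In Python, from cell import observe, get_image, camera_model, sign_off, recognise, silhouettes gives the robot as it stands.
- The arm moves only by the tool apply_moves, never from a script. Its argument "motion" is a list of rows, each an object of numbers: "x", "y", "z": the shift along the world's x, y, z in cm; "yaw": the turn about the world's z in degrees; "hand": the opening, from -1 (shut) to 1 (fully open), so that 0 is half open. In form: [{"x": .., "y": .., "z": .., "yaw": .., "hand": ..}, ...]. A call has 1 to 10 rows; each row is the pose to reach, as a shift and turn from the pose commanded when the call began; what a row does not reach only later rows make up. A row lasts 1/8 s, in which the tool goes at most 62.5 mm and 10.7 degrees, less where a joint would pass 70% of its speed; a pose out of reach is approached as far as the arm can. A call with a gripper value outside its range is refused whole. The fingers move at their own pace and stop on an object; "newtons" is the grip in N (left out, the last holds). Time passes only in rows, so rows that repeat a pose let the fingers close. It gives the time, the measured TCP pose, the force, the opening and the grip force at its end, in the units of the state.
- observe(): the state, without advancing time (a new reading comes with each control period).
- get_image(name): name is "scene" or "side" or "wrist"; returns the picture (420x560x3 uint8, blue, green, red); there is no depth.
- camera_model(name): a dict with "camera_matrix" (3x3 intrinsics, pixels), "T" (4x4, takes a point from camera to world coordinates). Camera axes: x right, y up, looking along -z (the intrinsics and any distortion apply to the point x, -y, -z); pixel columns grow to the right and rows downward; lengths in m; the calibration is good to about 2 mm. A picture is of the moment at which its call begins: read the wrist's pose just before it. camera_model takes no time and is no camera call; for the wrist camera it gives the pose at the moment of the call.
- sign_off(): hands the job in; it is judged then, once.
Trained networks look in the newest picture that a camera, given by its name, has taken for a name from the list of things; names that differ only in an ending like _2 or _b are one class to them, and where a whole thing is asked for, a point or a joint stands for the part that bears it (a point fixed in the world has none). Each returns a list of dicts, best first, with "p" (0 to 1); they miss things now and then, are a little off and sometimes report something else, mostly with a low value. They report only what shows in the picture. A call takes as long as a camera call.
- recognise(query, camera): "rect" ([left, top, right, bottom] in pixels, round what is visible of it).
- silhouettes(query, camera): "mask" (420x560 bool, what is visible of it) and "rect" ([left, top, right, bottom] in pixels, round what is visible of it).
The state is a dict: "clock": time; "joints": joint angles; "dq": joint speeds; "joint_efforts": joint torques, N m; "position": TCP position; "ee_rot": TCP orientation; "force": force on the tool from outside, world axes, zero at the start; "ft_torque": the same for the moment, N m; "width": opening from 0.0 (shut) to 1.0 (fully open); "gripper_force": force on a finger pad.
Only numpy, scipy, OpenCV 4.12 (cv2) and the standard library are available. Lean on these libraries where they do the work, as an engineer would, in place of code of your own. Each camera call takes 0.05 s, during which the arm holds its last target. There are 200 camera calls.

TASK

Get the small vacuum pot ready for the pump: while the pot is still open, turn the knurled bezel of its dial gauge until the long zero bar on the dial stands right under the pointer. Then set the lid into the collar with its two lugs in the two notches, push it down against the spring ring and twist it clockwise without forcing it, close to a quarter turn, until it stops. The spring lifts the lid off its seal until the vacuum takes over, so finish still gripping the handle and pressing the lid fully home, without letting go, and leave the other things on the bench where they are.

Things in the scene. Friction and masses are not known exactly. Their poses are not given: they have to be found in the camera images.
- pot: The vacuum pot, one fixed unit: a white round pot with a metal collar (outer radius 62 mm, top 84 mm above the bench) on a grey base 142 mm square, and an arm 60 mm wide reaching 157 mm from the pot's axis that carries the gauge, 122 mm from the pot's axis. Origin on the pot's axis at bench level; z up; its -y axis points to the gauge. The lid is seated when its lugs lie along the pot's x axis
- collar (a point): Centre of the collar's mouth, on the pot's axis, 84 mm above the bench. The collar's inner lip has radius 44.5 mm; its underside is 72 mm above the bench, but 74.5 mm in the last 22 degrees of lip before the stop, a recess that catches the lugs if the lid is let go
- notch (a point): Middle of one of the two opposite notches through the collar's lip, at its top, 50 mm from the pot's axis, 78 degrees anticlockwise (from above) from the pot's x axis. Each is about 19 mm wide and reaches out to radius 54.5 mm. From the notches the lugs turn only clockwise, under the lip, by 78 to 80 degrees, to a solid stop
- seal (a point): Centre of the rubber seal inside the pot, 62 mm above the bench, on the pot's axis: the lid's underside lands here when it is fully home
- lift_ring (a joint): How far the spring-mounted steel ring in the pot (radius 33.5 mm) is pressed down, m: 0 when free, its top 74 mm above the bench; 0.012 with the lid fully home. Spring force 5.6 N at 0, 11.0 N at 0.012, more than the lid's weight: a lid just laid on it stays up, its lugs still in the notches. The lugs pass under the lip once the ring is 9 mm down
- lid: The loose lid, starts handle up on the bench: an aluminium disc of radius 42 mm, 12 mm thick, about 0.3 kg, with two opposite steel lugs 14 mm wide, 1 to 7 mm above the underside, reaching 52 mm from the axis. Origin at the centre of the underside; z up; x along the lugs and along the handle. The same after half a turn
- lid_handle (a point): Where to grip the lid: on its axis, 45 mm above the underside, in the middle of the black handle bar, which is 66 mm long, 16 mm wide, in line with the lugs and stands from 15 to 58 mm above the underside. Grip across the 16 mm
- bezel_grip (a point): On the gauge's upright axis at half height of the bezel, 89 mm above the bench. The bezel is a knurled steel ring 52 mm in diameter, from 80 to 98 mm above the bench, over a case 45 mm in diameter that begins 61 mm above the bench; a block 40 mm square stands below
- bezel (a joint): turn of the bezel, which carries the white dial and its long zero bar: rad, positive anticlockwise seen from above; at 0 the zero bar points along the pot's +x axis. It turns with light friction (0.05 N m) and stays where it is left; range -2 to 2
- pointer (a joint): angle of the gauge's pointer under the glass, rad, same zero and direction as the bezel; nothing in this job moves it. The zero bar is under the pointer when both joints read the same
- zero_mark (a point): the middle of the zero bar on the dial, 18 mm from the gauge's axis
- pointer_tip (a point): a point at the tip of the pointer, 18 mm from the gauge's axis, at the same height as zero_mark
- notebook: spiral notebook lying on the bench, 148x109x13 mm, bystander
- tape_roll: roll of masking tape lying flat, 98 mm across, 25 mm high, bystander
- bench_timer: small white bench timer, 68x40x58 mm, bystander
- petri_dish: closed round petri dish, 60 mm across, 14 mm high, bystander
- mould_1: steel base mould, 24x37x9 mm, bystander
- mould_3: steel base mould, 24x30x9 mm, bystander
- wax_scraper: flat wax scraper with a black handle, lying flat, 28x210x11 mm, bystander
- reagent_2: standing reagent bottle with a screw cap, 52x62x118 mm, bystander

How it is judged:
By the outcome, as a careful person would: the job done as asked, in the order asked, and still so for the second after the job is handed in, while the arm keeps its last pose, push and grip.
It also fails if it takes over 51 s, if anything falls off the work surface, if the arm or the gripper's body presses on something with over 40 N, if the wrist force passes 120 N, or if a joint passes its speed limit or range.

## Working session

There is one attempt and no reset: what is moved stays moved. The work goes in short steps, Python scripts to look and compute and a tool call to move; the robot and the scene stay as the last step left them, time stands still between calls to the robot, and variables do not carry over. Pictures are saved under pics/ and viewed, at most 13 in all, crops included, and the job is handed in when it is done.

Besides the shell and the picture viewer there is one more tool, called after "Call:" in YAML: its name, and indented under it one key for each argument. apply_moves: Moves the arm, as the interface text tells. Its arguments: {"type":"object","properties":{"motion":{"type":"array","items":{"type":"object","properties":{"x":{"type":"number"},"y":{"type":"number"},"z":{"type":"number"},"yaw":{"type":"number"},"hand":{"type":"number"}}}},"newtons":{"type":"number"}},"required":["motion"]}

```bash
mkdir -p pics; ls; cat > h.py <<'E'
import numpy as np, cv2
from cell import *
def proj(P,cm):
    K=np.array(cm["camera_matrix"]);T=np.linalg.inv(np.array(cm["T"]))
    p=T[:3,:3]@np.asarray(P,float).reshape(-1,3).T+T[:3,3:4]
    p=np.array([p[0],-p[1],-p[2]]);q=K@p
    return (q[:2]/q[2]).T
def ray(uv,z,cm):
    K=np.array(cm["camera_matrix"]);T=np.array(cm["T"])
    d=np.linalg.inv(K)@np.array([uv[0],uv[1],1.]);d=np.array([d[0],-d[1],-d[2]])
    d=T[:3,:3]@d;o=T[:3,3]
    return o+d*(z-o[2])/d[2]
E
python3 - <<'E'
from h import *
o=observe();print({k:np.round(v,3) for k,v in o.items()})
ims=[]
for c in ["scene","side","wrist"]:
    im=get_image(c);cv2.imwrite(f"pics/{c}0.png",im);cm=camera_model(c);print(c,{k:np.round(v,3).tolist() for k,v in cm.items()})
    for q in ["lid","pot","bezel","lid_handle","pointer_tip","zero_mark"]:
        r=recognise(q,c);print(q,[(round(d["p"],2),np.round(d["rect"]).tolist()) for d in r[:2]])
E
```

```text
pics
{'clock': np.float64(0.0), 'joints': array([-0.103,  0.435,  0.025,  1.574, -0.012,  1.134, -0.075]), 'dq': array([ 0.001, -0.001,  0.002, -0.002,  0.   , -0.   , -0.   ]), 'joint_efforts': array([ 0.0000e+00, -6.6785e+01,  9.8500e-01, -3.1446e+01, -6.1000e-02,
        4.3000e-02,  0.0000e+00]), 'position': array([ 0.624, -0.   ,  0.226]), 'ee_rot': array([-2.221e+00, -2.221e+00,  2.000e-03]), 'force': array([ 0.352, -0.315, -0.107]), 'ft_torque': array([-0.017, -0.004,  0.025]), 'gripper_force': np.float64(0.0), 'width': np.float64(1.002)}
scene {'camera_matrix': [[473.913, 0.0, 280.059], [0.0, 473.913, 211.526], [0.0, 0.0, 1.0]], 'T': [[-0.831, 0.392, -0.394, 0.204], [-0.556, -0.609, 0.566, 0.464], [-0.018, 0.689, 0.724, 0.75], [0.0, 0.0, 0.0, 1.0]]}
lid [(0.84, [330.0, 170.0, 368.0, 212.0])]
pot [(0.57, [184.0, 198.0, 289.0, 322.0])]
bezel [(0.73, [256.0, 197.0, 279.0, 224.0]), (0.72, [327.0, 169.0, 371.0, 210.0])]
lid_handle [(0.9, [329.0, 169.0, 367.0, 211.0]), (0.33, [185.0, 195.0, 288.0, 319.0])]
pointer_tip [(0.26, [295.0, 325.0, 313.0, 354.0])]
zero_mark [(0.7, [255.0, 
[... 385 characters left out ...]
290.0, 267.0])]
bezel [(0.61, [265.0, 201.0, 286.0, 216.0])]
lid_handle [(0.63, [326.0, 195.0, 360.0, 228.0]), (0.58, [220.0, 201.0, 294.0, 270.0])]
pointer_tip [(0.7, [208.0, 191.0, 225.0, 232.0])]
zero_mark [(0.57, [264.0, 201.0, 288.0, 218.0])]
wrist {'camera_matrix': [[296.337, 0.0, 281.798], [0.0, 296.337, 205.561], [0.0, 0.0, 1.0]], 'T': [[1.0, 0.0, -0.001, 0.623], [-0.0, 0.958, 0.288, 0.078], [0.001, -0.288, 0.958, 0.384], [0.0, 0.0, 0.0, 1.0]]}
lid [(0.98, [182.0, 310.0, 238.0, 342.0])]
pot [(0.98, [174.0, 48.0, 317.0, 259.0])]
bezel [(0.61, [222.0, 214.0, 271.0, 262.0])]
lid_handle [(0.69, [181.0, 308.0, 236.0, 341.0])]
pointer_tip []
zero_mark [(0.76, [220.0, 214.0, 270.0, 261.0])]
```

View pics/wrist0.png

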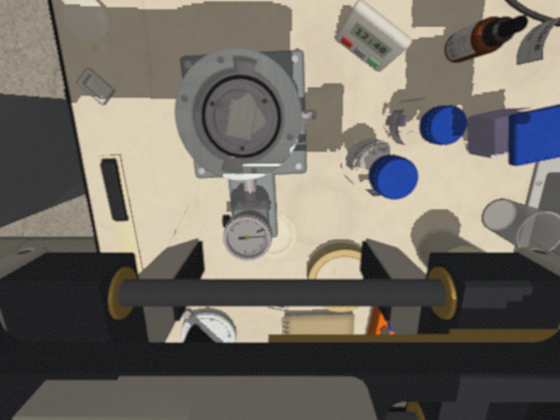

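View pics/scene0.png

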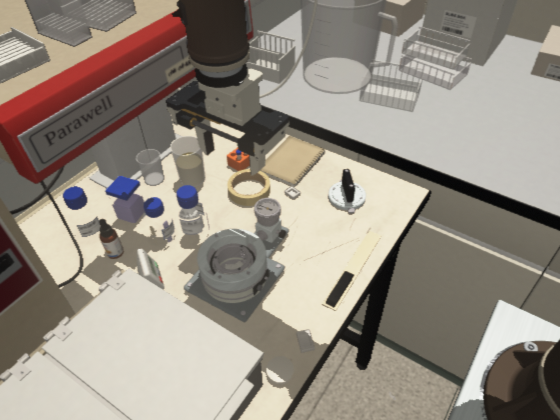

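```bash
python3 - <<'E'
from h import *
w=camera_model("wrist");s=camera_model("scene")
c=ray((240,117),.084,w);g=ray((247.5,236),.1,w);print(c,g,np.linalg.norm((c-g)[:2]))
print("lid top (scene,handle)",ray((348,187),.045,s), "lid rim",ray((347,195),.012,s),ray((209,335),.012,w))
im=get_image("scene");cv2.imwrite("pics/a.png",np.hstack([cv2.resize(im[155:225,310:390],None,fx=5,fy=5,interpolation=3),cv2.resize(cv2.imread("pics/wrist0.png")[206:266,217:277],(350,350),interpolation=3)]))
E
```

```text
[0.58313103 0.07693526 0.084     ] [ 0.5882314  -0.04080011  0.1       ] 0.11784579322163637
lid top (scene,handle) [ 0.50523165 -0.22646098  0.045     ] lid rim [ 0.50900803 -0.23481844  0.012     ] [ 0.51381773 -0.23845267  0.012     ]
```

View pics/a.png

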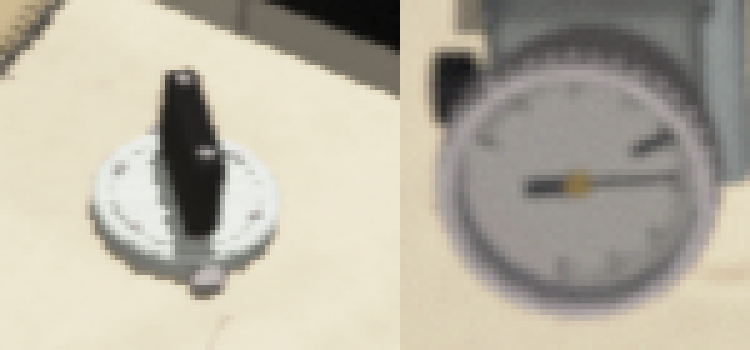

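Wrist view: pot collar at (240,117), gauge at (248,236), pointer about +3°, zero bar about +28°, lid hidden by the finger near (209,335). Scene crop: the lid stands handle-up with one lug visible. I'll move so the camera is straight above the gauge.

Call:
apply_moves:
  motion:
    - {"x":-1.2,"y":-4,"z":-2.7}
    - {"x":-2.5,"y":-8,"z":-5.4}
    - {"x":-3.7,"y":-12,"z":-8}
    - {"x":-3.7,"y":-12,"z":-8}
    - {"x":-3.7,"y":-12,"z":-8}

```text
schema error: expected keys x, y, z, yaw, hand
```

```bash
python3 - <<'E'
from h import *
o=observe();print(o["clock"],o["position"],o["ee_rot"])
w=camera_model("wrist");im=get_image("wrist");cv2.imwrite("pics/w1.png",im);np.save("w1.npy",w["T"])
for q in ["bezel","pot","lid","zero_mark"]:
    r=silhouettes(q,"wrist");print(q,[(round(d["p"],2),np.round(d["rect"]).tolist(),int(d["mask"].sum())) for d in r[:2]])
print(proj([[.588,-.041,.098],[.583,.077,.084],[.512,-.236,.012]],w))
E
```

```text
1.1 [ 6.25011915e-01 -3.30401727e-05  2.26744199e-01] [2.22156966e+00 2.22125684e+00 5.22004970e-05]
bezel [(0.57, [220.0, 214.0, 271.0, 262.0], 1922)]
pot [(0.27, [79.0, 70.0, 116.0, 105.0], 797)]
lid [(0.82, [180.0, 312.0, 236.0, 339.0], 1534)]
zero_mark []
[[247.49619883 235.43546024]
 [239.86256067 116.93036666]
 [207.67848494 333.64764845]]
```

View pics/w1.png

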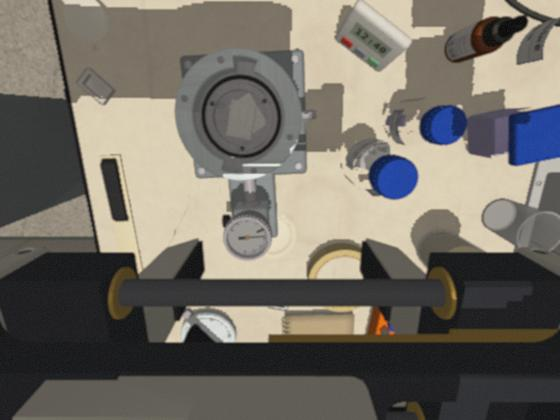

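The move was refused because every key is required in each row. The picture is therefore the same as before: gauge (248,236), pot (240,117).

Call:
apply_moves:
  motion:
    - {"x":-1.2,"y":-4,"z":-2.7,"yaw":0,"hand":1}
    - {"x":-2.5,"y":-8,"z":-5.4,"yaw":0,"hand":1}
    - {"x":-3.7,"y":-12,"z":-8,"yaw":0,"hand":1}
    - {"x":-3.7,"y":-12,"z":-8,"yaw":0,"hand":1}
    - {"x":-3.7,"y":-12,"z":-8,"yaw":0,"hand":1}

```text
clock: 1.98
position: [0.5884, -0.1195, 0.147]
ee_rot: [-2.221, -2.221, -0.001]
force: [-0.1, -0.4, 0.3]
width: 1.002
gripper_force: 0.0
```

```bash
python3 - <<'E'
from h import *
o=observe();print(o["clock"],o["position"],o["ee_rot"])
w=camera_model("wrist");im=get_image("wrist");cv2.imwrite("pics/w1.png",im);np.save("w1.npy",w["T"])
for q in ["bezel","lid"]:
    r=silhouettes(q,"wrist");print(q,[(round(d["p"],2),np.round(d["rect"]).tolist(),int(d["mask"].sum())) for d in r[:2]])
p=proj([[.588,-.041,.098],[.583,.077,.084],[.512,-.236,.012]],w);print(p)
u,v=p[0].astype(int)
cr=cv2.resize(im[max(v-60,0):v+60,u-60:u+60],(480,480),interpolation=3)
sc=np.zeros((480,800,3),np.uint8);sc[:,:480]=cr;sc[:240,480:]=cv2.resize(im,(320,240));cv2.imwrite("pics/w2.png",sc);print(u-60,max(v-60,0))
E
```

```text
1.975 [ 0.58844417 -0.11946405  0.14701492] [-2.22149419e+00 -2.22135981e+00 -1.24551314e-03]
bezel [(0.82, [242.0, 82.0, 317.0, 162.0], 4696)]
lid []
[[283.16667561 114.99790439]
 [274.90957236 -91.65932171]
 [215.44305968 295.35872985]]
223 54
```

View pics/w2.png

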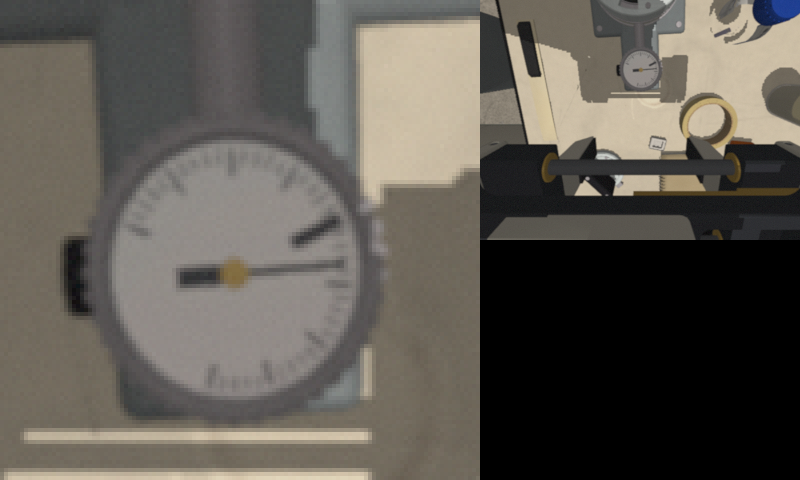

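The gauge bezel is centred at about pixel (282,122), with the zero bar near 27° and the pointer near 5°. A black knob sticks out to its left, lower down (about z 0.055). Now I'll measure the angles at sub-pixel level.

```bash
cat >> h.py <<'E'
def dial(im,w,z=.095,c0=None,save=None):
    """rectified top view round c0, 0.2 mm/px, up=+y; returns centre, pointer angle, bar angle (deg, world)"""
    s=.0002;n=160
    g=np.array([[-n*s,n*s],[n*s,n*s],[n*s,-n*s],[-n*s,-n*s]])
    H=cv2.getPerspectiveTransform(proj(np.c_[g+c0,np.full(4,z)],w).astype(np.float32),np.float32([[0,0],[2*n,0],[2*n,2*n],[0,2*n]]))
    R=cv2.warpPerspective(im,H,(2*n,2*n),flags=cv2.INTER_CUBIC)
    hsv=cv2.cvtColor(R,cv2.COLOR_BGR2HSV)
    m=(hsv[...,1]>100)&(hsv[...,2]>80);yy,xx=np.nonzero(m);k=np.hypot(xx-n,yy-n)<40
    cx,cy=xx[k].mean(),yy[k].mean()
    if save: cv2.imwrite(save,cv2.resize(R,(480,480)))
    G=cv2.cvtColor(R,cv2.COLOR_BGR2GRAY).astype(np.float32)
    th=np.radians(np.arange(-180,180,.25));out={}
    def prof(r0,r1):
        r=np.arange(r0,r1,.25)/.2
        X=(cx+np.outer(np.cos(th),r)).astype(np.float32);Y=(cy-np.outer(np.sin(th),r)).astype(np.float32)
        return cv2.remap(G,X,Y,cv2.INTER_LINEAR).mean(1)
    for nm,r0,r1 in [("ptr",6,11),("bar",13.5,18),("tip",14.5,17)]:
        p=prof(r0,r1);d=np.median(p)-p;pk=[]
        for _ in range(3):
            i=int(np.argmax(d));s_=np.arange(i-40,i+41)%len(d);ww=np.where(np.abs(np.arange(-40,41))<=40,np.clip(d[s_]-.4*d[i],0,None),0)
            a=np.degrees(th[i])+.25*(np.arange(-40,41)*ww).sum()/ww.sum();pk.append((round(a,2),round(float(d[i]),0)));d[s_]=-9
        out[nm]=pk
    return c0+np.array([(cx-n)*s,(n-cy)*s]),out
E
python3 - <<'E'
from h import *
w=camera_model("wrist");w["T"]=np.load("w1.npy");im=cv2.imread("pics/w1.png")
print(ray((282,122),.098,w),ray((282,122),.093,w))
for z in (.09,.097): print(dial(im,w,z,ray((282,122),.095,w)[:2],"pics/d1.png"))
# hull of the bezel: dark ring fit by blue/gray Hough
g=cv2.GaussianBlur(cv2.cvtColor(im,cv2.COLOR_BGR2GRAY),(3,3),0)
print(cv2.HoughCircles(g[50:200,200:370],cv2.HOUGH_GRADIENT,1,50,param1=80,param2=15,minRadius=25,maxRadius=45))
w0=cv2.imread("pics/wrist0.png");g=cv2.GaussianBlur(cv2.cvtColor(w0,cv2.COLOR_BGR2GRAY),(3,3),0)
for a,b in((58,70),(36,50)): print(cv2.HoughCircles(g[:260,120:360],cv2.HOUGH_GRADIENT,1,200,param1=80,param2=15,minRadius=a,maxRadius=b))
E
```

```text
[ 0.58722363 -0.04548905  0.098     ] [ 0.58723263 -0.04557358  0.093     ]
(array([ 0.58655565, -0.04559042]), {'ptr': [(np.float64(-174.1), 71.0), (np.float64(175.17), 57.0), (np.float64(4.84), 52.0)], 'bar': [(np.float64(26.28), 85.0), (np.float64(4.83), 50.0), (np.float64(156.22), 15.0)], 'tip': [(np.float64(26.23), 85.0), (np.float64(4.84), 51.0), (np.float64(155.98), 14.0)]})
(array([ 0.5865549 , -0.04546844]), {'ptr': [(np.float64(-174.11), 65.0), (np.float64(4.83), 52.0), (np.float64(175.27), 51.0)], 'bar': [(np.float64(26.29), 83.0), (np.float64(4.86), 50.0), (np.float64(156.27), 18.0)], 'tip': [(np.float64(26.23), 85.0), (np.float64(4.91), 50.0), (np.float64(156.1), 22.0)]})
[[[81.5 70.5 31.6]]]
[[[120.5 114.5  65. ]]]
[[[120.5 114.5  39.4]]]
```

Pointer 4.85° and zero bar 26.25°, so the bezel needs −21.4°. Next I grip the bezel at TCP z ≈ 0.081.

Call:
apply_moves:
  motion:
    - {"x":-0.15,"y":3.7,"z":0,"yaw":0,"hand":1}
    - {"x":-0.15,"y":7.4,"z":0,"yaw":0,"hand":1}
    - {"x":-0.15,"y":7.4,"z":-3,"yaw":0,"hand":1}
    - {"x":-0.15,"y":7.4,"z":-6.6,"yaw":0,"hand":1}
    - {"x":-0.15,"y":7.4,"z":-6.6,"yaw":0,"hand":1}
    - {"x":-0.15,"y":7.4,"z":-6.6,"yaw":0,"hand":0.3}
    - {"x":-0.15,"y":7.4,"z":-6.6,"yaw":0,"hand":0}
    - {"x":-0.15,"y":7.4,"z":-6.6,"yaw":0,"hand":-0.2}
    - {"x":-0.15,"y":7.4,"z":-6.6,"yaw":0,"hand":-0.2}
    - {"x":-0.15,"y":7.4,"z":-6.6,"yaw":0,"hand":-0.2}
  newtons: 15

```text
clock: 3.38
position: [0.5882, -0.0461, 0.0814]
ee_rot: [2.22, 2.22, 0.004]
force: [5.7, 0.1, 0.3]
width: 0.562
gripper_force: 15.0
```

Call:
apply_moves:
  motion:
    - {"x":0.15,"y":0,"z":0,"yaw":-5,"hand":-0.2}
    - {"x":0.15,"y":0,"z":0,"yaw":-10,"hand":-0.2}
    - {"x":0.15,"y":0,"z":0,"yaw":-15,"hand":-0.2}
    - {"x":0.15,"y":0,"z":0,"yaw":-19,"hand":-0.2}
    - {"x":0.15,"y":0,"z":0,"yaw":-21.4,"hand":-0.2}
    - {"x":0.15,"y":0,"z":0,"yaw":-21.4,"hand":-0.2}
    - {"x":0.15,"y":0,"z":0,"yaw":-21.4,"hand":-0.2}
    - {"x":0.15,"y":0,"z":0,"yaw":-21.4,"hand":-0.2}

```text
clock: 4.38
position: [0.5879, -0.046, 0.0813]
ee_rot: [-2.595, -1.77, 0.0]
force: [-2.8, -0.5, 5.4]
width: 0.56
gripper_force: 15.0
```

```bash
python3 - <<'E'
from h import *
from scipy.spatial.transform import Rotation as R
o=observe();print(o["clock"],o["position"],np.degrees(R.from_rotvec(o["ee_rot"]).as_matrix()[1,1]), R.from_rotvec(o["ee_rot"]).apply([0,1,0]),o["force"],o["ft_torque"])
E
```

```text
4.375 [ 0.58785204 -0.04600774  0.08128035] -20.918979511599986 [ 9.30966301e-01 -3.65105069e-01 -1.86407385e-04] [-2.76074188 -0.53723703  5.40999489] [ 0.07650079  0.57705772 -0.09127916]
```

Call:
apply_moves:
  motion:
    - {"x":0,"y":0,"z":0,"yaw":0,"hand":0.6}
    - {"x":0,"y":0,"z":0,"yaw":0,"hand":0.6}
    - {"x":0,"y":0,"z":0,"yaw":0,"hand":0.6}
    - {"x":0,"y":0,"z":3,"yaw":0,"hand":1}
    - {"x":0,"y":0,"z":6.6,"yaw":5,"hand":1}
    - {"x":0,"y":-3.7,"z":6.6,"yaw":14,"hand":1}
    - {"x":0,"y":-7.4,"z":6.6,"yaw":21.4,"hand":1}
    - {"x":0,"y":-7.4,"z":6.6,"yaw":21.4,"hand":1}
    - {"x":0,"y":-7.4,"z":6.6,"yaw":21.4,"hand":1}

```text
clock: 5.5
position: [0.5879, -0.1195, 0.1465]
ee_rot: [-2.222, -2.22, -0.0]
force: [0.4, 1.2, 0.2]
width: 0.999
gripper_force: 0.0
```

```bash
python3 - <<'E'
from h import *
o=observe();print(o["clock"],o["position"],o["ee_rot"])
w=camera_model("wrist");im=get_image("wrist");cv2.imwrite("pics/w3.png",im);np.save("w3.npy",w["T"])
for z in (.09,.097): print(dial(im,w,z,np.array([.5866,-.0455]),"pics/d3.png"))
w0=cv2.imread("pics/wrist0.png")
d=ray((240.5,114.5),.084,dict(camera_matrix=w["camera_matrix"],T=np.array([[1,0,-.001,.623],[0,.958,.288,.078],[.001,-.288,.958,.384],[0,0,0,1]])));print("pot",d)
E
```

```text
5.5 [ 0.58788233 -0.11954725  0.14652381] [-2.22235946e+00 -2.21953548e+00 -3.23135144e-04]
(array([ 0.5865492 , -0.04557267]), {'ptr': [(np.float64(-175.82), 71.0), (np.float64(-165.02), 53.0), (np.float64(4.74), 52.0)], 'bar': [(np.float64(5.3), 87.0), (np.float64(-27.17), 14.0), (np.float64(37.68), 14.0)], 'tip': [(np.float64(5.33), 87.0), (np.float64(37.81), 14.0), (np.float64(-123.97), 13.0)]})
(array([ 0.58654286, -0.04544694]), {'ptr': [(np.float64(-175.74), 65.0), (np.float64(4.66), 54.0), (np.float64(-165.06), 49.0)], 'bar': [(np.float64(5.23), 85.0), (np.float64(-27.14), 18.0), (np.float64(-59.38), 17.0)], 'tip': [(np.float64(5.24), 87.0), (np.float64(37.58), 21.0), (np.float64(-27.21), 20.0)]})
pot [0.58334122 0.07982977 0.084     ]
```

View pics/d3.png

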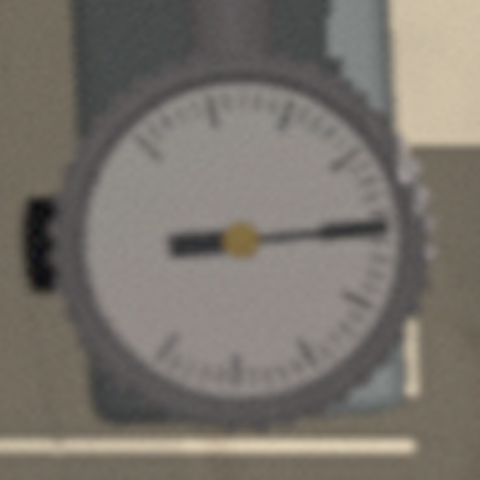

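The bar (5.25°) now lies over the pointer (4.75°), and the picture confirms it. Next, a close look at the collar and notches.

Call:
apply_moves:
  motion:
    - {"x":0,"y":6,"z":0,"yaw":0,"hand":1}
    - {"x":-0.4,"y":12,"z":-0.6,"yaw":0,"hand":1}
    - {"x":-0.4,"y":12,"z":-0.6,"yaw":0,"hand":1}
    - {"x":-0.4,"y":12,"z":-0.6,"yaw":0,"hand":1}

```text
clock: 6.05
position: [0.5839, 0.0009, 0.1407]
ee_rot: [2.219, 2.223, -0.001]
force: [-0.2, -0.7, -0.0]
width: 1.001
gripper_force: 0.0
```

```bash
python3 - <<'E'
from h import *
o=observe();print(o["clock"],o["position"],o["ee_rot"])
w=camera_model("wrist");im=get_image("wrist");cv2.imwrite("pics/w4.png",im);np.save("w4.npy",w["T"])
g=cv2.GaussianBlur(cv2.cvtColor(im,cv2.COLOR_BGR2GRAY),(3,3),0)
for a,b in((78,95),(55,68)):
    h=cv2.HoughCircles(g[:240],cv2.HOUGH_GRADIENT,1,200,param1=80,param2=15,minRadius=a,maxRadius=b);print(h)
    if h is not None: print(ray(h[0,0,:2],.084,w))
s=.00025;n=320;c0=np.array([.5833,.0798])
gg=np.array([[-n,n],[n,n],[n,-n],[-n,-n]])*s+c0
H=cv2.getPerspectiveTransform(proj(np.c_[gg,np.full(4,.084)],w).astype(np.float32),np.float32([[0,0],[2*n,0],[2*n,2*n],[0,2*n]]))
R=cv2.warpPerspective(im,H,(2*n,2*n),flags=cv2.INTER_CUBIC);cv2.imwrite("pics/p4.png",R[20:620,20:620])
E
```

```text
6.05 [0.58387631 0.00088272 0.14070134] [ 2.21941383e+00  2.22337469e+00 -5.16563008e-04]
[[[273.5 111.5  94.4]]]
[0.57663358 0.08161779 0.084     ]
[[[276.5 108.5  59.6]
  [481.5 208.5  56.3]]]
[0.57870523 0.08358443 0.084     ]
```

View pics/p4.png

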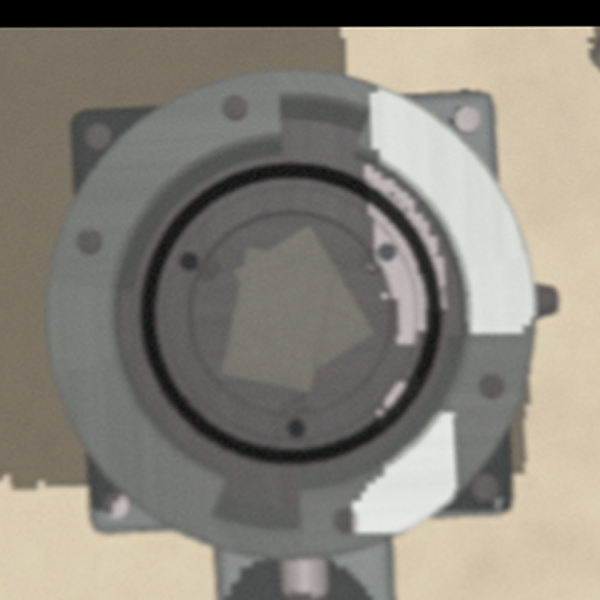

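Rectified collar: centre at crop (291,313), radius 61 mm, notches at 80° and 260°. That puts the pot at about (0.581, 0.0764) with yaw 2.6°, and the distance to the gauge comes out at 122 mm as it should. Next is the lid.

Call:
apply_moves:
  motion:
    - {"x":-1.2,"y":-5.2,"z":1,"yaw":0,"hand":1}
    - {"x":-2.4,"y":-10.5,"z":1,"yaw":0,"hand":1}
    - {"x":-3.6,"y":-16,"z":1,"yaw":0,"hand":1}
    - {"x":-4.8,"y":-21,"z":1,"yaw":0,"hand":1}
    - {"x":-6,"y":-26,"z":1,"yaw":0,"hand":1}
    - {"x":-7.2,"y":-31,"z":1,"yaw":0,"hand":1}
    - {"x":-7.2,"y":-31,"z":1,"yaw":0,"hand":1}
    - {"x":-7.2,"y":-31,"z":1,"yaw":0,"hand":1}

```text
clock: 7.1
position: [0.5115, -0.3106, 0.1507]
ee_rot: [-2.224, -2.219, -0.0]
force: [0.9, 0.5, -0.7]
width: 1.001
gripper_force: 0.0
```

```bash
python3 - <<'E'
from h import *
o=observe();print(o["clock"],o["position"],o["ee_rot"])
w=camera_model("wrist");im=get_image("wrist");cv2.imwrite("pics/w5.png",im);np.save("w5.npy",w["T"])
def rect(z,c0,s=.00025,n=240):
    gg=np.array([[-n,n],[n,n],[n,-n],[-n,-n]])*s+c0
    H=cv2.getPerspectiveTransform(proj(np.c_[gg,np.full(4,z)],w).astype(np.float32),np.float32([[0,0],[2*n,0],[2*n,2*n],[0,2*n]]))
    return cv2.warpPerspective(im,H,(2*n,2*n),flags=cv2.INTER_CUBIC)
c=np.array([.512,-.236]);A=rect(.012,c,.00035)[60:420,60:420];B=rect(.058,c,.00035)[60:420,60:420]
cv2.imwrite("pics/l5.png",np.hstack([A,B]))
B=rect(.058,c);m=(cv2.cvtColor(B,cv2.COLOR_BGR2GRAY)<60).astype(np.uint8)
k,l,st,ce=cv2.connectedComponentsWithStats(m)
for i in range(1,k):
    if st[i,4]>1500:
        r=cv2.minAreaRect(np.argwhere(l==i)[:,::-1].astype(np.float32));print(st[i],np.round(c+np.array([r[0][0]-240,240-r[0][1]])*.00025,4),np.array(r[1])*.25,r[2])
r=silhouettes("lid","wrist");print([(d["p"],d["rect"]) for d in r])
E
```

```text
7.1 [ 0.51153798 -0.31063574  0.15068669] [-2.22375561e+00 -2.21884720e+00 -2.65784403e-04]
[  139   157   191   218 12709] [ 0.5109 -0.2426] [63.71912384 14.51318455] 49.89908981323242
[(0.77, [240.9, 79.2, 326.5, 170.7])]
```

View pics/l5.png

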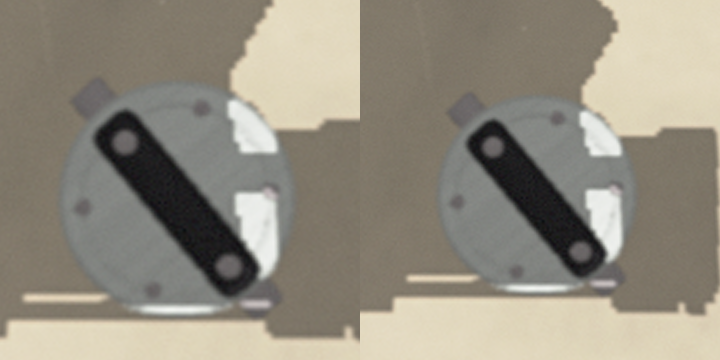

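The handle is at (0.511,−0.2426) and points along −50°. With the measured +1.4 mm x bias, the grip goes at (0.5123,−0.2426) with yaw +40°.

Call:
apply_moves:
  motion:
    - {"x":0.08,"y":1.7,"z":0,"yaw":10,"hand":0.3}
    - {"x":0.08,"y":3.4,"z":0,"yaw":20,"hand":0.3}
    - {"x":0.08,"y":5.1,"z":0,"yaw":30,"hand":0.3}
    - {"x":0.08,"y":6.8,"z":0,"yaw":40.1,"hand":0.3}
    - {"x":0.08,"y":6.8,"z":-4,"yaw":40.1,"hand":0.3}
    - {"x":0.08,"y":6.8,"z":-8,"yaw":40.1,"hand":0.3}
    - {"x":0.08,"y":6.8,"z":-11,"yaw":40.1,"hand":0.3}
    - {"x":0.08,"y":6.8,"z":-12.4,"yaw":40.1,"hand":0.3}
    - {"x":0.08,"y":6.8,"z":-12.4,"yaw":40.1,"hand":0.3}

```text
clock: 8.32
position: [0.5128, -0.2412, 0.0264]
ee_rot: [-1.323, -2.848, -0.0]
force: [-0.2, 0.0, -0.1]
width: 0.651
gripper_force: 0.0
```

```bash
python3 - <<'E'
from h import *
from scipy.spatial.transform import Rotation as R
o=observe();print(o["clock"],o["position"],R.from_rotvec(o["ee_rot"]).as_matrix().round(4),o["force"],o["joints"].round(2))
w=camera_model("wrist");im=get_image("wrist");cv2.imwrite("pics/w6.png",im)
# where should the grasp centre/handle be
print(proj([o["position"]+[0,0,.019],[.5109,-.2426,.058],[.5123,-.2426,.058]],w))
E
```

```text
8.325 [ 0.51277184 -0.24121628  0.02640461] [[-6.449e-01  7.643e-01 -1.000e-03]
 [ 7.643e-01  6.449e-01  6.000e-04]
 [ 1.100e-03 -4.000e-04 -1.000e+00]] [-0.23903265  0.0248342  -0.07436548] [ 0.4   0.58 -0.08  1.91  0.07  0.65  0.98]
[[284.48569888 273.16602813]
 [279.90061572 286.09600397]
 [282.11747747 287.73893961]]
```

View pics/w6.png

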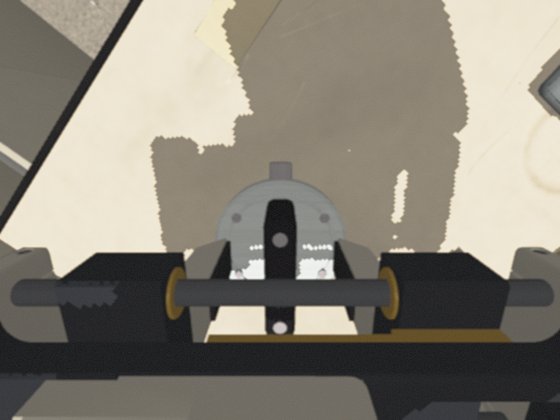

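The fingers straddle the handle evenly (handle column 281, bar vertical, screws at (280,240) and (280,327)). I'll work out the camera bias from these two views, then grip.

```bash
python3 - <<'E'
from h import *
w=camera_model("wrist")
a=ray((280,240),.058,w);b=ray((280,327),.058,w);m=(a+b)[:2]/2;print(a,b,m,np.linalg.norm(a-b))
c,s=np.cos(np.radians(40.1)),np.sin(np.radians(40.1));R=np.array([[c,-s],[s,c]])
print("bias at yaw0",np.linalg.solve(R-np.eye(2),m-np.array([.5109,-.2426])))
w5=camera_model("wrist");w5["T"]=np.load("w5.npy");k=.35e-3
p=[.512+(np.array([133,221])-180)*k,-.236+(180-np.array([146,251]))*k];print(p,np.hypot(88,105)*k)
E
```

```text
[ 0.49622779 -0.22484972  0.058     ] [ 0.52706235 -0.26154645  0.058     ] [ 0.51164507 -0.24319808] 0.04793142125703837
bias at yaw0 [-0.00119192 -0.00072172]
[array([0.49555, 0.52635]), array([-0.2241 , -0.26085])] 0.04795
```

Call:
apply_moves:
  motion:
    - {"x":-0.03,"y":-0.12,"z":0,"yaw":0,"hand":0.3}
    - {"x":-0.03,"y":-0.12,"z":0,"yaw":0,"hand":-0.2}
    - {"x":-0.03,"y":-0.12,"z":0,"yaw":0,"hand":-0.7}
    - {"x":-0.03,"y":-0.12,"z":0,"yaw":0,"hand":-0.8}
    - {"x":-0.03,"y":-0.12,"z":0,"yaw":0,"hand":-0.8}
    - {"x":-0.03,"y":-0.12,"z":0,"yaw":0,"hand":-0.8}
  newtons: 45

```text
clock: 9.12
position: [0.5126, -0.2432, 0.0268]
ee_rot: [1.325, 2.848, 0.0]
force: [-0.7, -0.4, 1.2]
width: 0.17
gripper_force: 45.0
```

Call:
apply_moves:
  motion:
    - {"x":0,"y":0,"z":2,"yaw":0,"hand":-0.8}
    - {"x":0,"y":0,"z":6,"yaw":0,"hand":-0.8}
    - {"x":0,"y":0,"z":10,"yaw":0,"hand":-0.8}
    - {"x":0.5,"y":2,"z":12,"yaw":-6,"hand":-0.8}
    - {"x":1.7,"y":7,"z":12,"yaw":-14,"hand":-0.8}
    - {"x":2.9,"y":12,"z":12,"yaw":-22,"hand":-0.8}
    - {"x":4,"y":17,"z":12,"yaw":-30,"hand":-0.8}
    - {"x":5.2,"y":22,"z":12,"yaw":-38,"hand":-0.8}
    - {"x":6.2,"y":27,"z":12,"yaw":-45,"hand":-0.8}
    - {"x":6.95,"y":30,"z":12,"yaw":-49.5,"hand":-0.8}

```text
clock: 10.38
position: [0.5815, 0.0603, 0.1461]
ee_rot: [-2.395, -2.031, 0.001]
force: [0.1, -0.7, -3.3]
width: 0.173
gripper_force: 45.0
```

Call:
apply_moves:
  motion:
    - {"x":0,"y":1.9,"z":0,"yaw":0,"hand":-0.8}
    - {"x":0,"y":1.9,"z":-2,"yaw":0,"hand":-0.8}
    - {"x":0,"y":1.9,"z":-2.8,"yaw":0,"hand":-0.8}
    - {"x":0,"y":1.9,"z":-2.8,"yaw":0,"hand":-0.8}
    - {"x":0,"y":1.9,"z":-2.8,"yaw":0,"hand":-0.8}

```text
clock: 11.0
position: [0.5823, 0.0751, 0.1193]
ee_rot: [2.397, 2.031, 0.001]
force: [-0.1, 0.4, -3.3]
width: 0.171
gripper_force: 45.0
```

```bash
python3 - <<'E'
from h import *
from scipy.spatial.transform import Rotation as R
o=observe();M=R.from_rotvec(o["ee_rot"]).as_matrix();print(o["clock"],o["position"],np.degrees(np.arctan2(M[1,1],M[0,1])),M[:,2],o["force"],o["joints"].round(2),o["width"])
w=camera_model("wrist");im=get_image("wrist");cv2.imwrite("pics/w7.png",im);np.save("w7.npy",w["T"])
cv2.imwrite("pics/w7c.png",cv2.resize(im[20:300,130:430],None,fx=2.1,fy=2.1,interpolation=3))
E
```

```text
11.0 [0.58232931 0.07511913 0.1192683 ] -9.448281923159945 [ 6.64628650e-04 -2.51388143e-05 -9.99999779e-01] [-0.11704302  0.41030265 -3.31621569] [-0.25  0.48  0.05  1.8  -0.03  0.87 -0.36] 0.1706982982959905
```

View pics/w7c.png

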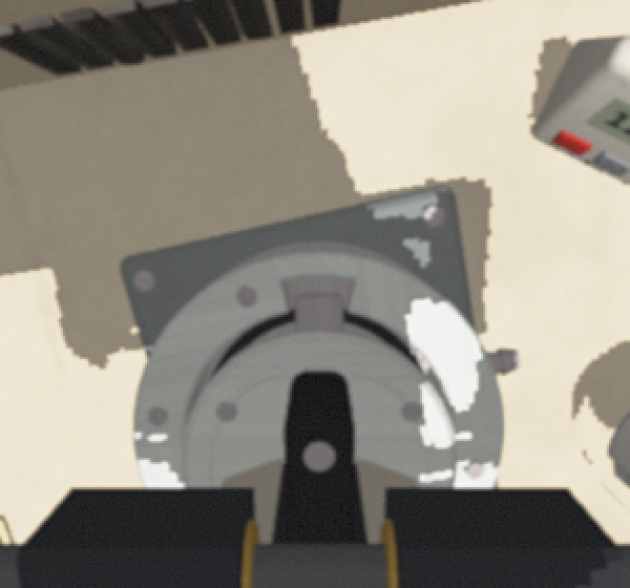

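The lug (crop column 318) sits over the notch (column 319.5), with its tip inside the notch's outer edge. I'll check this numerically.

```bash
python3 - <<'E'
from h import *
w=camera_model("wrist");w["T"]=np.load("w7.npy");t=np.radians(80.6);d=np.array([np.cos(t),np.sin(t)]);n=np.array([-d[1],d[0]])
lug=ray((281.4,159.5),.0933+.007,w)[:2];no=ray((282.1,151.9),.084,w)[:2]
b=np.array([-.0013,-.0007]);tcp=np.array([.58233,.07512])
lc=lug-b-.052*d;nc=no-b-.0545*d
print("lid c",lc,"pot c",nc,"err along/perp mm",1e3*(nc-lc)@d,1e3*(nc-lc)@n,"lid-tcp",1e3*(lc-tcp)@d,1e3*(lc-tcp)@n)
E
```

```text
lid c [0.58225679 0.07684257] pot c [0.58272151 0.07688228] err along/perp mm 0.1150765399493416 -0.45199279973544726 lid-tcp 1.6874851860109499 0.35356460233347314
```

Call:
apply_moves:
  motion:
    - {"x":0.04,"y":0,"z":-0.6,"yaw":0,"hand":-0.8}
    - {"x":0.04,"y":0,"z":-1.1,"yaw":0,"hand":-0.8}
    - {"x":0.04,"y":0,"z":-1.5,"yaw":0,"hand":-0.8}
    - {"x":0.04,"y":0,"z":-1.8,"yaw":0,"hand":-0.8}
    - {"x":0.04,"y":0,"z":-1.8,"yaw":0,"hand":-0.8}
    - {"x":0.04,"y":0,"z":-1.8,"yaw":0,"hand":-0.8}
  newtons: 50

```text
clock: 11.8
position: [0.5825, 0.0758, 0.1008]
ee_rot: [2.396, 2.032, 0.0]
force: [1.0, -0.2, -3.8]
width: 0.17
gripper_force: 50.0
```

Call:
apply_moves:
  motion:
    - {"x":0,"y":0,"z":-0.3,"yaw":0,"hand":-0.8}
    - {"x":0,"y":0,"z":-0.6,"yaw":0,"hand":-0.8}
    - {"x":0,"y":0,"z":-0.9,"yaw":0,"hand":-0.8}
    - {"x":0,"y":0,"z":-1.15,"yaw":0,"hand":-0.8}
    - {"x":0,"y":0,"z":-1.25,"yaw":0,"hand":-0.8}
    - {"x":0,"y":0,"z":-1.25,"yaw":0,"hand":-0.8}
    - {"x":0,"y":0,"z":-1.25,"yaw":0,"hand":-0.8}

```text
clock: 12.68
position: [0.5826, 0.0758, 0.0888]
ee_rot: [2.396, 2.032, 0.001]
force: [-3.2, -0.3, 8.3]
width: 0.173
gripper_force: 50.0
```

Home depth reached: the force of 8.3 N matches the spring load minus the lid's weight. Now the clockwise twist.

Call:
apply_moves:
  motion:
    - {"x":-0.03,"y":0,"z":0,"yaw":-3,"hand":-0.8}
    - {"x":-0.04,"y":0,"z":0,"yaw":-8,"hand":-0.8}
    - {"x":-0.06,"y":0.01,"z":0,"yaw":-14,"hand":-0.8}
    - {"x":-0.08,"y":0.02,"z":0,"yaw":-21,"hand":-0.8}
    - {"x":-0.1,"y":0.03,"z":0,"yaw":-28,"hand":-0.8}
    - {"x":-0.12,"y":0.04,"z":0,"yaw":-35,"hand":-0.8}
    - {"x":-0.13,"y":0.06,"z":0,"yaw":-42,"hand":-0.8}
    - {"x":-0.14,"y":0.07,"z":0,"yaw":-49,"hand":-0.8}
    - {"x":-0.15,"y":0.09,"z":0,"yaw":-56,"hand":-0.8}
    - {"x":-0.15,"y":0.09,"z":0,"yaw":-56,"hand":-0.8}

```text
clock: 13.92
position: [0.5824, 0.0768, 0.089]
ee_rot: [3.069, 0.666, 0.005]
force: [-0.1, 0.1, 7.2]
width: 0.171
gripper_force: 50.0
```

```bash
cat > st.py <<'E'
from h import *
from scipy.spatial.transform import Rotation as R
o=observe();M=R.from_rotvec(o["ee_rot"]).as_matrix();print(o["clock"],o["position"],"yaw",np.degrees(np.arctan2(M[1,1],M[0,1])),M[:,2].round(4),o["force"],o["ft_torque"])
E
python3 st.py
```

```text
13.925 [0.58239098 0.07682766 0.08900099] yaw -65.50201042583102 [ 0.003  0.    -1.   ] [-0.0818437   0.06002315  7.18397284] [-0.01637834  0.11880262 -0.14129499]
```

Call:
apply_moves:
  motion:
    - {"x":0,"y":0.02,"z":-0.04,"yaw":-6,"hand":-0.8}
    - {"x":0,"y":0.03,"z":-0.04,"yaw":-12,"hand":-0.8}
    - {"x":0,"y":0.04,"z":-0.04,"yaw":-17,"hand":-0.8}
    - {"x":0,"y":0.05,"z":-0.04,"yaw":-20,"hand":-0.8}
    - {"x":0,"y":0.05,"z":-0.04,"yaw":-20,"hand":-0.8}

```text
clock: 14.55
position: [0.5824, 0.077, 0.0888]
ee_rot: [3.139, 0.125, 0.005]
force: [0.0, -1.5, 8.7]
width: 0.171
gripper_force: 50.0
```

```bash
python3 st.py
```

```text
14.55 [0.5824479  0.07697207 0.08875929] yaw -85.44478892024686 [ 3.1e-03 -2.0e-04 -1.0e+00] [ 8.44915186e-03 -1.46523298e+00  8.69860769e+00] [-0.19934038  0.28804189  0.0544547 ]
```

Call:
apply_moves:
  motion:
    - {"x":0,"y":0,"z":0,"yaw":-1,"hand":-0.8}
    - {"x":0,"y":0,"z":0,"yaw":-2,"hand":-0.8}
    - {"x":0,"y":0,"z":0,"yaw":-2,"hand":-0.8}
    - {"x":0,"y":0,"z":0,"yaw":-2,"hand":-0.8}

```text
clock: 15.05
position: [0.5824, 0.077, 0.0888]
ee_rot: [3.141, 0.071, 0.005]
force: [-0.4, -0.7, 7.8]
width: 0.169
gripper_force: 50.0
```

```bash
python3 st.py
```

```text
15.05 [0.58240447 0.07701011 0.08875923] yaw -87.39714786496295 [ 0.003 -0.    -1.   ] [-0.36238729 -0.7410694   7.7655774 ] [-0.16977523  0.33032411  0.12555267]
```

Call:
apply_moves:
  motion:
    - {"x":0,"y":0,"z":0,"yaw":-1,"hand":-0.8}
    - {"x":0,"y":0,"z":0,"yaw":-2,"hand":-0.8}
    - {"x":0,"y":0,"z":0,"yaw":-2,"hand":-0.8}
    - {"x":0,"y":0,"z":0,"yaw":-2,"hand":-0.8}

```text
clock: 15.55
position: [0.5824, 0.0768, 0.0888]
ee_rot: [3.141, 0.019, 0.005]
force: [-0.6, -1.7, 8.9]
width: 0.172
gripper_force: 50.4
```

```bash
python3 st.py
```

```text
15.55 [0.58242662 0.07682857 0.08879075] yaw -89.32279924264247 [ 3.1e-03 -6.0e-04 -1.0e+00] [-0.57065602 -1.73503039  8.87543373] [-0.38557802  0.30316132  0.85172316]
```

Call:
apply_moves:
  motion:
    - {"x":0,"y":0,"z":-0.05,"yaw":-1,"hand":-0.8}
    - {"x":0,"y":0,"z":-0.1,"yaw":-1,"hand":-0.8}
    - {"x":0,"y":0,"z":-0.1,"yaw":-1,"hand":-0.8}
    - {"x":0,"y":0,"z":-0.1,"yaw":-1,"hand":-0.8}

```text
clock: 16.05
position: [0.5825, 0.0768, 0.0887]
ee_rot: [3.141, -0.008, 0.005]
force: [-4.0, -2.3, 19.3]
width: 0.172
gripper_force: 51.1
```

```bash
python3 st.py
```

```text
16.05 [0.58247738 0.07681191 0.08868924] yaw -90.29281044360155 [ 3.4e-03 -2.0e-04 -1.0e+00] [-3.96127051 -2.32527531 19.25460103] [-0.43798723  1.17754477  1.19038418]
```

The stop is reached (moment up to 1.2 N m) and the lid is hard on the seal: 19 N with no further travel. I'll ease the twist slightly and check.

Call:
apply_moves:
  motion:
    - {"x":0,"y":0,"z":0,"yaw":0.6,"hand":-0.8}
    - {"x":0,"y":0,"z":0,"yaw":0.6,"hand":-0.8}
    - {"x":0,"y":0,"z":0,"yaw":0.6,"hand":-0.8}
    - {"x":0,"y":0,"z":0,"yaw":0.6,"hand":-0.8}

```text
clock: 16.55
position: [0.5825, 0.0768, 0.0887]
ee_rot: [3.141, 0.008, 0.005]
force: [-5.2, -2.2, 19.5]
width: 0.176
gripper_force: 50.6
```

```bash
python3 - <<'E'
exec(open("st.py").read())
a=get_image("scene");b=get_image("wrist");cv2.imwrite("pics/f.png",np.hstack([cv2.resize(a[170:330,170:330],(400,400),interpolation=3),cv2.resize(b[20:300,140:420],(400,400),interpolation=3)]))
E
```

```text
16.55 [0.58247408 0.07680122 0.08867669] yaw -89.7124212462001 [ 3.3e-03 -1.0e-04 -1.0e+00] [-5.15353544 -2.2038071  19.46766866] [-0.47119729  1.17734678  0.98807884]
```

View pics/f.png

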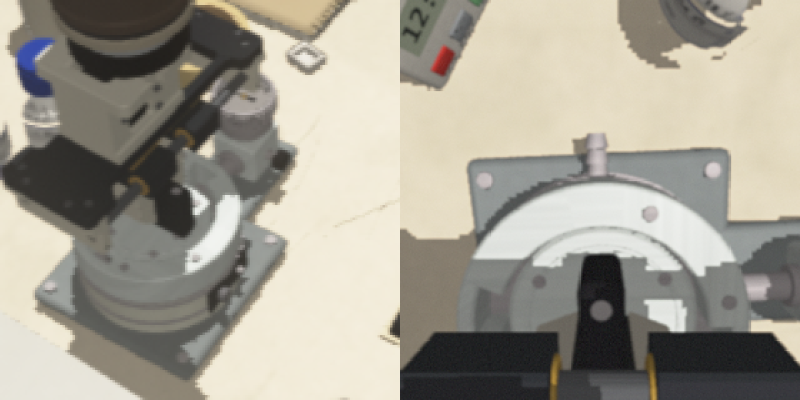

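The lid sits inside the collar with its lugs out of sight under the lip. The handle (wrist crop column 601) lies along the pot's x axis, and the notch shows empty at the left. It is seated, against the stop and pressed home.

```bash
python3 -c "
from cell import *
print(sign_off())"
```

```text
the job is handed in; nothing more can be done
None
```

I set the gauge's zero bar under the pointer (about 0.5° off by the camera). The lid is locked against its stop, still gripped and pressed home at about 19 N, and the job was handed in at about 17 s.

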